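Tip a flange plate upright against the angle plate and swing the keeper onto it

ROBOT

A 7-joint arm with a two-finger parallel gripper is mounted at the origin on a cart in front of the work surface, level with it; the furniture and walls round the work are solid. World frame = base frame: x ahead of the robot, y to its left, z up, the work surface at z = 0. Lengths are in m, angles in rad, forces in N, time in s.
With the tool pointing down it reaches from about 0.425 to 0.875 m from the base axis. Payload 4.7 kg.
Tool frame: the origin (TCP) lies at the very end of the fingers, on their centre line; the grasp point (between the pads) lies 19 mm behind it; z points along the fingers, y is the line along which they close (so a half turn about z gives the same grasp; the last joint's range is limited). The gripper opens to 87 mm and grips with 3 to 60 N. Pads are 19 mm wide; open, the fingers measure 117 mm over their backs; the gripper's body (75 mm by 190 mm) begins 51 mm behind the grasp point.
Start: joints at [-1.114, 0.321, -0.07, 1.45, 0.023, 1.371, -0.057], TCP at [0.279, 0.587, 0.223] pointing down, gripper open.
Joint ranges: [-2.86, 2.86], [-0.3, 2.09], [-1.38, 1.24], [0.06, 2.45], [-1.56, 4.7], [0.09, 2.05], [-2.69, 2.69]. Speed limits (rad/s): [2.57, 2.57, 3.14, 3.14, 3.14, 3.14, 3.14].

INTERFACE

Orientations are given as a rotation vector (axis times angle).
In Python, from bench import get_state, get_image, get_calibration, close_job gives the robot as it stands.
- The arm moves only by the shell command python3 -m crank 'ROWS' [FORCE]. ROWS is JSON, a list of rows, each a list of 5 numbers: the opening, from 0 (shut) to 1 (fully open), then the shift along the world's x, y, z in units of 0.2 m (1.0 is 0.2 m), then the turn about the world's z in units of 2 pi rad (1.0 is 2 pi rad). A call has 1 to 5 rows; each row is the pose to reach, as a shift and turn from the pose commanded when the call began, turning the shorter way round; what a row does not reach only later rows make up. A row lasts 1/8 s, in which the tool goes at most 62.5 mm and 10.7 degrees, less where a joint would pass 70% of its speed; a pose out of reach is approached as far as the arm can. A call with a number of a shift or a turn outside -1 to 1 is refused whole. A call with a gripper value outside its range is refused whole. The fingers move at their own pace and stop on an object; FORCE is the grip in N (left out, the last holds). Time passes only in rows, so rows that repeat a pose let the fingers close. It gives the time, the measured TCP pose, the force, the opening and the grip force at its end, in the units of the state.
- get_state(): the state, without advancing time (a new reading comes with each control period).
- get_image(name): name is "side" or "top" or "wrist"; returns the picture (420x560x3 uint8, red, green, blue); there is no depth.
- get_calibration(name): a dict with "fovy" (degrees; the focal length in pixels is half the picture's height over the tangent of half this angle, whatever the lens; pixels are square), "cx", "cy" (the principal point, pixels), "k1" (the pictures are not rectified: a ray, as slopes to the right and down, at radius r is drawn at 1 + k1 r^2 times it, then the intrinsics apply), "R" (3x3) and "t" (3): a world point X has camera coordinates R X + t. Camera axes: x right, y down, z forward; pixel columns grow to the right and rows downward; lengths in m; the calibration is good to about 2 mm. A picture is of the moment at which its call begins: read the wrist's pose just before it. get_calibration takes no time and is no camera call; for the wrist camera it gives the pose at the moment of the call.
- close_job(): hands the job in; it is judged then, once.
The state is a dict: "time": time; "joint_positions": joint angles; "qd": joint speeds; "joint_torque": joint torques, N m; "position": TCP position; "tool_rot": TCP orientation; "ft_force": force on the tool from outside, world axes, zero at the start; "torque": the same for the moment, N m; "grip_width": opening from 0.0 (shut) to 1.0 (fully open); "grip_force": force on a finger pad.
Only numpy, scipy, OpenCV 4.12 (cv2) and the standard library are available. Lean on these libraries where they do the work, as an engineer would, in place of code of your own. Each camera call takes 0.05 s, during which the arm holds its last target. There are 200 camera calls.

TASK

Set the aluminium flange plate up for its squareness check: it lies flat on the bed of the squaring fixture, jutting out over the front. Push it home against the foot of the angle plate, tip it up on that edge until it stands flat against the middle of the angle plate, then swing the keeper round by its black knob until its brass nose bears on the plate, and let go. Press the plate only lightly (never harder than about 60 N), do not drop it off the bed, and leave the tools and parts round about where they are.

Things in the scene. Friction and masses are not known exactly. Their poses are not given: they have to be found in the camera images.
- fixture: Squaring fixture, fixed: dark steel bed (x -100 (front edge) to +66 mm, y -135 to +108, top z = 35) carrying a bright steel angle plate, the fence. Origin at its underside, on the mat, below the middle of the fence's face; x points into the fence, away from the robot, y left, z up. The fence's flat face is the plane x = 0, y -63 to +63, up to z = 145 mm. The keeper stands on the bed's left.
- flange_plate: The work: flat aluminium plate 130 (x) x 100 (y) x 12 mm (z), 0.25-0.5 kg, 40 mm bore in its middle. Origin: centre of its underside. Starts flat on the bed, +x to the fence (up to 9 deg askew), far edge 5 to 25 mm off it, near edge jutting out 30 to 60 mm, free underneath; home against the fence it juts out 30 mm. Stood up, its -x end is on top; let go over 5 deg off upright, it falls back.
- plate_center (a point): Middle of the flange plate (middle of the bore, half-way through the thickness). When the plate stands correctly this is 6 mm in front of the fence's face and 65 mm above the bed (fixture z = 100 mm).
- fence_foot (a point): Middle of the line where the fence's face meets the top of the bed, 35 mm above the fixture's underside.
- keeper_pivot (a point): On the vertical pivot axis of the keeper, at the height of its arm: 30 mm in front of the fence's face, 88 mm to the left of its middle, 95 mm above the fixture's underside.
- keeper_knob (a point): Middle of the keeper's black upright grip: a round 18 mm thick and 36 mm tall (fixture z = 119 to 155 mm) on a thin stem over a lug whose top is at z = 100 mm. It goes round the pivot axis on a level circle of 62 mm radius. Can be pinched from above at any yaw, or pushed.
- keeper (a joint): Swing keeper, a steel arm 68 mm long (fixture z 87-103 mm) with a brass nose; angle in rad about its pivot, anticlockwise from above. 0 = fully open, arm out to the left (starts 0 to 0.35, clear of the plate's path); near 1.87 the arm is parallel to the fence and the nose bears on an upright plate (end stop 2.05). Stiff pivot (0.09 Nm, 1.5 N at the knob): stays where left.
- loupe: Black eye loupe, 32 mm round, 26 mm tall, standing on the right of the fixture's bed. Bystander; origin under its middle.
- hex_key: Dark hex key, 28 x 72 x 7 mm, lying on the bench to the right. Bystander; origin under its middle.
- micrometer: Outside micrometer, 48 x 130 x 12 mm, lying on the bench front left. Bystander; origin under its middle.
- ring1: Steel bearing ring, 80 mm across, 16 mm high, lying behind and left of the fixture. Bystander; origin under its middle.

How it is judged:
On the way:
1. the plate has been tipped up and stands upright, flat against the fence (angle between the x axis of flange_plate and the z axis of fixture, either way round below 0.06 rad and angle between the z axis of flange_plate and the x axis of fixture, either way round below 0.06 rad and x of plate_center in the frame of fixture between -0.01 and -0.003 m and y of plate_center in the frame of fixture between -0.025 and 0.025 m and z of plate_center in the frame of fixture between 0.097 and 0.104 m), for 0.2 s.
At the end, for the whole second after the job is handed in: Plate on the bed on its short edge, upright and flat to the fence within 0.06 rad, middle 3-10 mm before the fence face, within 25 mm of its middle, 97-104 mm above the fixture underside, at rest; keeper at 1.84 to 1.93 rad, its nose on the plate to within 2 mm (all of step 1 and value of joint keeper between 1.84 and 1.93 rad and linear speed of flange_plate below 0.01 m/s and angular speed of flange_plate below 0.1 rad/s); the robot touches nothing.
It fails at once if the plate is pressed with more than 60 N (contact force between the fingers and flange_plate above 60 N).
It fails at once if the plate drops off the bed (height (world z) of plate_center below 0.033 m).
It fails at once if the loupe, hex key, micrometer or bearing ring is moved by more than 20 mm (distance of any of loupe, hex_key, micrometer, ring1 from where it was at the start of the episode above 0.02 m).
It also fails if it takes over 64 s, if anything falls off the work surface, if the arm or the gripper's body presses on something with over 40 N, if the wrist force passes 120 N, or if a joint passes its speed limit or range.

## Working session

There is one attempt and no reset: what is moved stays moved. The work goes in short steps, Python scripts to look and compute and a shell command to move; the robot and the scene stay as the last step left them, time stands still between calls to the robot, and variables do not carry over. Pictures are saved under pics/ and viewed, at most 10 in all, crops included, and the job is handed in when it is done.

```bash
mkdir -p pics; ls
python3 - <<'E'
from bench import *
import cv2,numpy as np
for n in("top","side"):
    im=get_image(n); cv2.imwrite(f"pics/{n}0.png",im[:,:,::-1]); c=get_calibration(n); print(n,c)
s=get_state();print(s)
E
```

```text
pics
top {'fovy': 56.48439098583537, 'cx': 280.4479271070385, 'cy': 205.4669234579967, 'k1': 0.03380654779966854, 'R': array([[-0.00579837, -0.99994927, -0.00823585],
       [-0.99683986,  0.00643246, -0.07917645],
       [ 0.07922541,  0.00775073, -0.9968266 ]]), 't': array([-0.03980104,  0.58171655,  1.03816323])}
side {'fovy': 57.39772031325905, 'cx': 275.6075898936045, 'cy': 205.74023728623504, 'k1': -0.09790692166497827, 'R': array([[ 0.99982939, -0.01843894, -0.0010909 ],
       [-0.01175996, -0.58990239, -0.80738893],
       [ 0.01424387,  0.80726401, -0.59001859]]), 't': array([-0.55996477,  0.05108215,  0.95983537])}
{'time': 0.1, 'joint_positions': array([-1.11390037,  0.32172718, -0.07008948,  1.45155946,  0.02262362,
        1.37083222, -0.05690068]), 'qd': array([-0.00148116, -0.00320814, -0.00131495, -0.00353889,  0.00117604,
       -0.00013039,  0.00028302]), 'joint_torque': array([ 3.56425528e-05, -4.92574024e+01, -4.05510915e-01, -3.13396025e+01,
       -6.41970173e-02,  3.94981191e-02,  8.86466955e-05]), 'position': array([0.27833482, 0.58682761, 0.22158179]), 'tool_rot': array([-6.89759156e-01, -3.06466229e+00,  2.69981744e-03]), 'ft_force': array([-1.21951336, -0.82252592,  0.26968635]), 'torque': array([ 0.01335712, -0.00189641,  0.02151722]), 'grip_force': 0.0, 'grip_width': 0.9963426173058167}
```

View pics/top0.png

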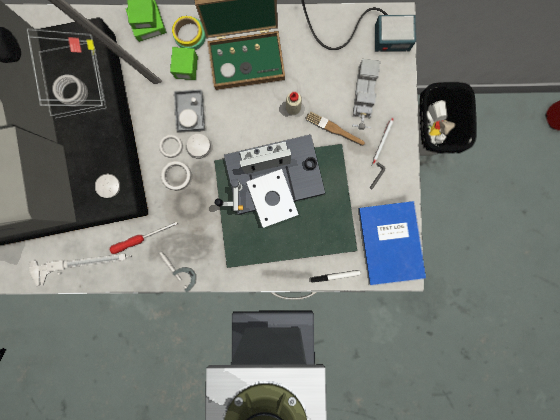

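View pics/side0.png

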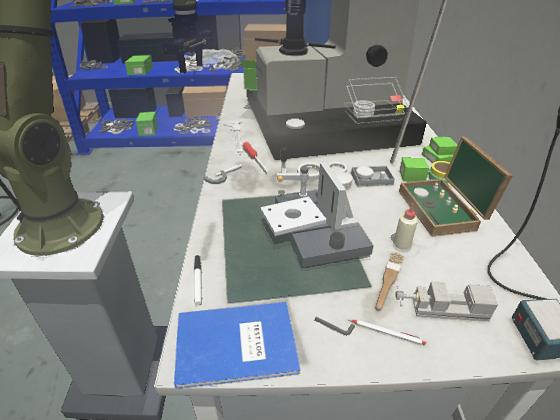

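```bash
cat > h.py <<'E'
import numpy as np,cv2
from bench import *
def ray(n,p,c=None):
    c=c or get_calibration(n); f=210/np.tan(np.radians(c['fovy'])/2)
    d=np.array([(p[0]-c['cx'])/f,(p[1]-c['cy'])/f]); u=d.copy()
    for _ in range(20): u=d/(1+c['k1']*(u@u))
    R=np.array(c['R']); return -R.T@c['t'], R.T@np.array([u[0],u[1],1])
def onz(n,p,z,c=None):
    o,d=ray(n,p,c); return o+d*(z-o[2])/d[2]
def proj(n,X,c=None):
    c=c or get_calibration(n); f=210/np.tan(np.radians(c['fovy'])/2)
    q=np.array(c['R'])@X+c['t']; u=q[:2]/q[2]; u=u*(1+c['k1']*(u@u)); return u*f+[c['cx'],c['cy']]
def crop(im,x0,y0,x1,y1,k,name):
    cv2.imwrite(name,cv2.resize(im[y0:y1,x0:x1,::-1],None,fx=k,fy=k,interpolation=cv2.INTER_CUBIC))
E
python3 - <<'E'
import cv2,numpy as np
a=cv2.imread('pics/top0.png')[125:245,205:335]; b=cv2.imread('pics/side0.png')[145:275,250:380]
r=lambda i:cv2.resize(i,(400,int(400*i.shape[0]/i.shape[1])),interpolation=cv2.INTER_CUBIC)
a,b=r(a),r(b); a=cv2.copyMakeBorder(a,0,b.shape[0]-a.shape[0],0,0,cv2.BORDER_CONSTANT)
cv2.imwrite('pics/z0.png',np.hstack([a,b]))
E
```

```text
(no output)
```

View pics/z0.png

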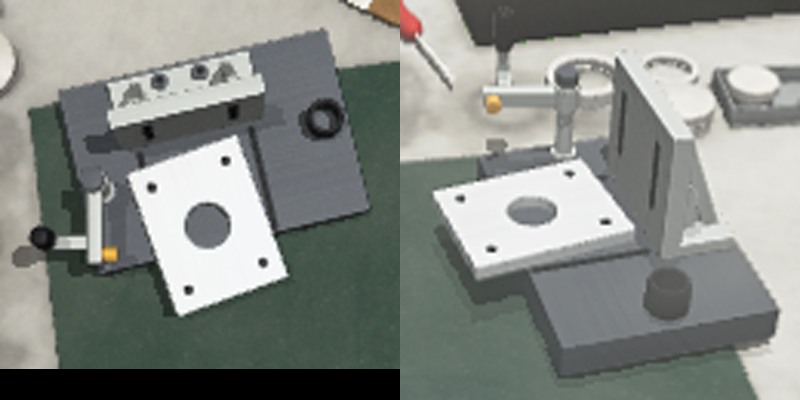

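Run:
```python
from h import *
def P(c,z): return onz('top',(205+(c[0]+.5)/3.077-.5,125+(c[1]+.5)/3.077-.5),z)
def fit(L,W):
    L=np.array(L);W=np.array(W)[:,:2];a=L-L.mean(0);b=W-W.mean(0)
    th=np.arctan2((a[:,0]*b[:,1]-a[:,1]*b[:,0]).sum(),(a*b).sum());R=np.array([[np.cos(th),-np.sin(th)],[np.sin(th),np.cos(th)]])
    t=W.mean(0)-R@L.mean(0);print('res mm',np.round((L@R.T+t-W)*1e3,1).tolist());return th,R,t
th,R,t=fit([(.066,.108),(.066,-.135),(-.1,-.135),(-.1,.108)],[P(c,.036) for c in[(60,92),(326,30),(370,210),(103,270)]])
print('fix',np.degrees(th),t)
tp,Rp,q=fit([(.065,.05),(.065,-.05),(-.065,-.05),(-.065,.05)],[P(c,.048) for c in[(130,177),(240,136),(287,272),(181,316)]])
print('plate',np.degrees(tp),q,'in fixture',R.T@(q-t), np.degrees(tp-th))
k=P((42,238),.138)[:2];kf=R.T@(k-t);print('knob',k,kf,kf-[-.03,.088],np.hypot(*(kf-[-.03,.088])))
n=P((108,254),.096)[:2];print('nose fix',R.T@(n-t)); print('loupe',R.T@(P((324,118),.06)[:2]-t))
# side check
for n,L in(('fenceTopR',(0,-.063,.145)),('fenceTopL',(0,.063,.145)),('loup',(0,-.1,.035))):
    X=np.r_[R@L[:2]+t,L[2]+.001];u=proj('side',X);print(n,(u-[250,145])*3.077+[400,0])
```

```text
res mm [[1.5, 0.9], [1.8, -1.4], [-0.2, -1.7], [-3.1, 2.3]]
fix 12.81794705708559 [ 0.68083335 -0.01089259]
res mm [[1.9, 0.6], [0.9, 2.1], [-2.9, -2.7], [0.1, 0.0]]
plate 20.003732955258318 [ 0.60012377 -0.02319805] in fixture [-0.0814283   0.00590692] 7.185785898172729
knob [0.58168079 0.10615624] [-0.07071393  0.13612934] [-0.04071393  0.04812934] 0.0630401243957448
nose fix [-0.09073826  0.09222301]
loupe [-0.01538277 -0.1106195 ]
fenceTopR [672.63142911 140.82183775]
fenceTopL [613.45789776  53.80908577]
loup [676.6911114  293.01327452]
```

```bash
python3 -m crank '[[0.72,0.354,-0.78,0.05,-0.031],[0.72,0.354,-0.78,0.05,-0.031],[0.72,0.354,-0.78,0.05,-0.031]]' 15; python3 -m crank '[[0.72,0.354,-0.78,0.05,-0.031],[0.72,0.354,-0.78,0.05,-0.031],[0.72,0.354,-0.78,0.05,-0.031]]'; python3 -m crank '[[0.72,0.354,-0.78,0,-0.031],[0.72,0.354,-0.78,0,-0.031],[0.72,0.354,-0.78,0,-0.031]]';python3 -m crank '[[0.72,0.354,-0.78,0,-0.031],[0.72,0.354,-0.78,0,-0.031],[0.72,0.354,-0.78,0,-0.031],[0.72,0.354,-0.78,0,-0.031]]'
python3 - <<'E'
from h import *
from scipy.spatial.transform import Rotation as Ro
c=get_calibration('wrist');im=get_image('wrist');cv2.imwrite('pics/w1.png',im[:,:,::-1]);np.savez('w1.npz',**c)
s=get_state();print(s['time'],s['position'],Ro.from_rotvec(s['tool_rot']).as_matrix().round(3))
E
```

```text
time: 0.48
position: [0.3507, 0.4284, 0.2323]
tool_rot: [0.988, 2.982, -0.001]
ft_force: [0.6, -0.5, 0.6]
grip_width: 0.764
grip_force: 0.0
time: 0.85
position: [0.4211, 0.2723, 0.2425]
tool_rot: [1.273, 2.872, -0.0]
ft_force: [0.2, -0.5, -0.1]
grip_width: 0.722
grip_force: 0.0
time: 1.23
position: [0.4915, 0.1162, 0.2425]
tool_rot: [1.547, 2.734, -0.0]
ft_force: [1.0, 0.4, 0.6]
grip_width: 0.72
grip_force: 0.0
time: 1.72
position: [0.562, -0.0419, 0.2422]
tool_rot: [1.812, 2.565, -0.004]
ft_force: [-0.0, 0.4, -0.4]
grip_width: 0.722
grip_force: 0.0
1.775 [ 0.56154459 -0.03863017  0.24199997] [[-0.338  0.941 -0.001]
 [ 0.941  0.338 -0.001]
 [-0.    -0.001 -1.   ]]
```

View pics/w1.png

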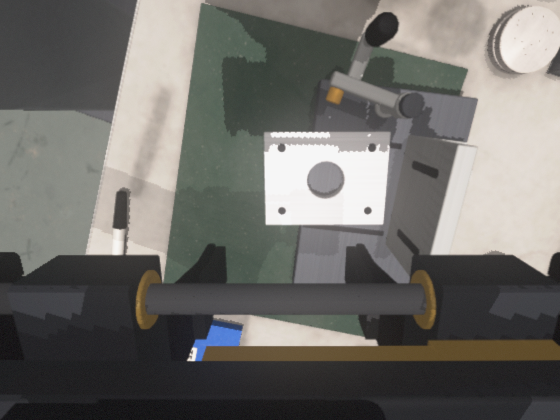

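Run:
```python
from h import *
c=dict(np.load('w1.npz')); im=cv2.imread('pics/w1.png')
m=(im.min(2)>200).astype(np.uint8); m[:, :255]=0;m[:, 400:]=0;m[:120]=0;m[235:]=0
cs,_=cv2.findContours(m,cv2.RETR_EXTERNAL,cv2.CHAIN_APPROX_NONE);k=max(cs,key=cv2.contourArea);r=cv2.minAreaRect(k)
b=cv2.boxPoints(r);print(r)
W=np.array([onz('w',p,.048,c)[:2] for p in b]);print(W.round(4),np.linalg.norm(np.diff(W,axis=0),axis=1))
e=[W[i]-W[i-1] for i in range(4)];print(np.degrees([np.arctan2(*v[::-1]) for v in e]),W.mean(0))
print('bore',onz('w',(326,180),.046,c))
print('pivot top',onz('w',(411,103),.105,c),'knob',onz('w',(384,27),.155,c),'nose',onz('w',(334,96),.1,c))
print('fence top edge',onz('w',(409,138),.146,c),onz('w',(387,262),.146,c))
```

```text
((325.9999694824219, 183.99996948242188), (123.99998474121094, 79.99998474121094), -0.0)
[[ 0.5521 -0.0905]
 [ 0.5241 -0.0069]
 [ 0.6462  0.0363]
 [ 0.6826 -0.0442]] [0.08814236 0.12953601 0.08840983]
[-160.46700194  108.47579809   19.52105808  -65.67161639] [ 0.60127075 -0.02633403]
bore [ 0.5994839  -0.02117323  0.046     ]
pivot top [0.63275999 0.07346712 0.105     ] knob [0.57864803 0.10444169 0.155     ] nose [0.56956578 0.05724579 0.1       ]
fence top edge [0.62884458 0.04426375 0.146     ] [ 0.65528284 -0.05450577  0.146     ]
```

```bash
python3 -m crank '[[0.72,-0.003,0.016,-0.3,0],[0.72,-0.003,0.016,-0.6,0],[0.72,-0.003,0.016,-0.8,0],[0.72,-0.003,0.016,-0.92,0],[0.72,-0.003,0.016,-1.0,0]]' 15; python3 -m crank '[[0.45,0,0,0,0],[0.45,0,0,0,0],[0.45,0,0,0,0],[0.45,0,0,0,0]]' 15
python3 - <<'E'
from h import *
im=get_image('wrist');cv2.imwrite('pics/w2.png',im[:,:,::-1]);im=get_image('side')
crop(im,240,100,390,280,3,'pics/s2.png')
E
```

```text
time: 2.4
position: [0.56, -0.0315, 0.041]
tool_rot: [-1.798, -2.574, 0.001]
ft_force: [-0.2, -0.1, 1.1]
grip_width: 0.72
grip_force: 0.0
time: 2.9
position: [0.5618, -0.0334, 0.0436]
tool_rot: [1.802, 2.572, 0.002]
ft_force: [-1.4, 0.3, 3.0]
grip_width: 0.539
grip_force: 13.5
```

View pics/s2.png

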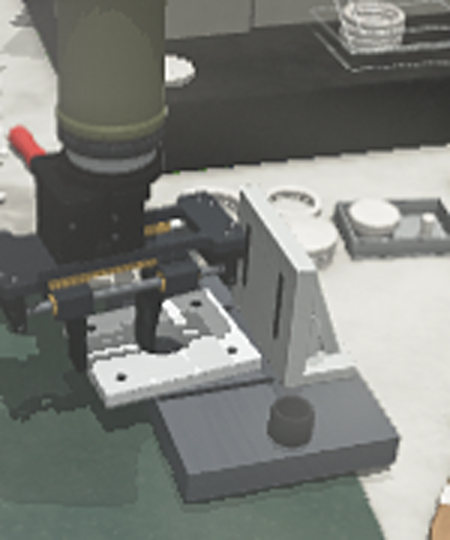

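```bash
python3 -m crank '[[0.45,0.014,0.003,0,-0.01],[0.45,0.028,0.006,0,-0.02],[0.45,0.028,0.006,0,-0.02],[0.45,0.035,0.008,0.05,-0.02],[0.45,0.042,0.01,0.1,-0.02]]' 10
python3 - <<'E'
from h import *
im=get_image('side')
crop(im,240,100,390,280,3,'pics/s3.png')
E
```

```text
time: 3.62
position: [0.5694, -0.0315, 0.0628]
tool_rot: [-1.96, -2.455, 0.001]
ft_force: [0.1, -0.5, -2.9]
grip_width: 0.538
grip_force: 10.1
```

View pics/s3.png

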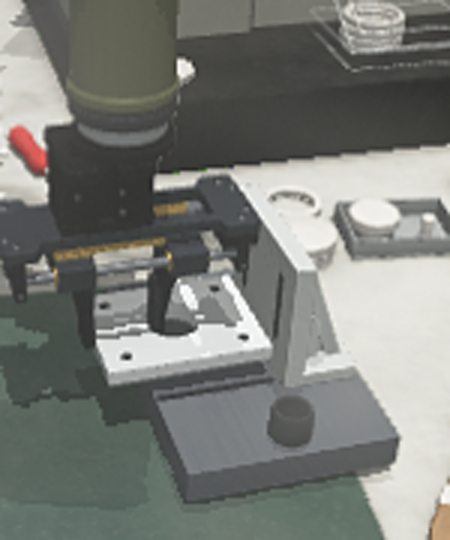

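```bash
python3 -m crank '[[0.45,0,0,0,0],[0.45,0,0,0,0]]' 6;  python3 -m crank '[[0.45,0,0,0,0],[0.45,0,0,0,0]]' 4; python3 -m crank '[[0.45,0,0,0,0],[0.45,0,0,0,0]]' 3
python3 - <<'E'
from h import *
im=get_image('side')
crop(im,240,100,390,280,3,'pics/s4.png')
E
```

```text
time: 3.92
position: [0.5692, -0.0315, 0.0622]
tool_rot: [-1.96, -2.455, 0.001]
ft_force: [0.8, 0.5, -3.4]
grip_width: 0.538
grip_force: 6.1
time: 4.18
position: [0.5698, -0.0315, 0.0628]
tool_rot: [1.96, 2.455, 0.001]
ft_force: [0.1, 0.3, 0.6]
grip_width: 0.477
grip_force: 0.0
time: 4.42
position: [0.5699, -0.0315, 0.0629]
tool_rot: [1.96, 2.454, 0.001]
ft_force: [-0.5, 0.2, 0.1]
grip_width: 0.448
grip_force: 0.0
```

View pics/s4.png

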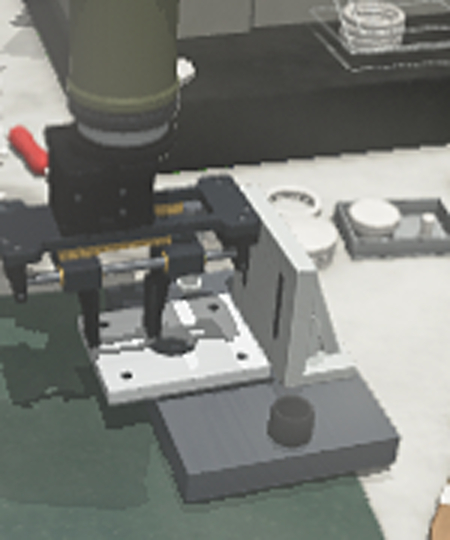

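```bash
python3 -m crank '[[0.65,0,0,0,0],[0.65,0,0,0.2,0],[0.3,-0.229,-0.052,0.2,0],[0,-0.229,-0.052,0.2,0],[0,-0.229,-0.052,0.05,0]]' 20; python3 -m crank '[[0,0,0,-0.1,0],[0,0,0,-0.235,0],[0,0.02,0.004,-0.235,0],[0,0.04,0.009,-0.235,0],[0,0.05,0.011,-0.235,0]]'; python3 -m crank '[[0,0.01,0.002,0,0],[0,0.02,0.004,0,0],[0,0.02,0.004,0,0]]'
```

```text
time: 5.1
position: [0.5262, -0.0416, 0.0746]
tool_rot: [1.958, 2.452, 0.008]
ft_force: [0.6, 0.3, 0.0]
grip_width: 0.393
grip_force: 0.0
time: 5.72
position: [0.5353, -0.0395, 0.0268]
tool_rot: [1.959, 2.454, 0.003]
ft_force: [-1.1, -0.3, 0.2]
grip_width: 0.005
grip_force: 0.0
time: 6.1
position: [0.5373, -0.039, 0.0257]
tool_rot: [-1.96, -2.454, 0.001]
ft_force: [-3.6, -0.0, 3.5]
grip_width: 0.006
grip_force: 1.7
```

```bash
for i in 1 2 3; do python3 -m crank '[[0,0.01,0.002,0,0],[0,0.01,0.002,0,0]]' | egrep 'position|ft'; done
```

```text
position: [0.5395, -0.0385, 0.0256]
ft_force: [-4.4, -1.0, 3.9]
position: [0.5419, -0.0381, 0.0256]
ft_force: [-4.1, -1.2, 4.3]
position: [0.5431, -0.0379, 0.0255]
ft_force: [-5.6, -1.2, 6.5]
```

Run:
```python
from h import *
im=get_image('side');w=get_image('wrist')
a=cv2.resize(im[100:280,240:390],None,fx=2.6,fy=2.6,interpolation=2);b=cv2.resize(w,None,fx=.72,fy=.72);h=max(a.shape[0],b.shape[0])
p=lambda i:cv2.copyMakeBorder(i,0,h-i.shape[0],0,0,cv2.BORDER_CONSTANT)
cv2.imwrite('pics/s5.png',np.hstack([p(a),p(b)])[:,:,::-1])
```

```text
(no output)
```

View pics/s5.png

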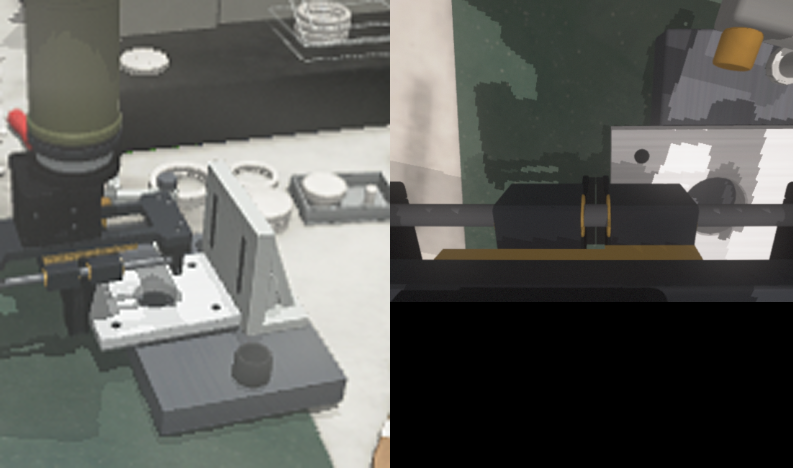

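```bash
for i in 1 2 3; do python3 -m crank '[[0,0.01,0.002,0,0],[0,0.01,0.002,0,0]]' | egrep 'position|ft'; done
```

```text
position: [0.5432, -0.0378, 0.0254]
ft_force: [-9.9, -1.7, 10.6]
position: [0.5432, -0.0377, 0.0253]
ft_force: [-16.2, -1.7, 15.5]
position: [0.5432, -0.0377, 0.0252]
ft_force: [-22.7, -1.9, 21.3]
```

```bash
python3 -c "
from bench import *;print(get_state()['joint_positions'].round(2))"; python3 -m crank '[[0,-0.13,-0.128,0,0],[0,-0.13,-0.128,0.2,0.03],[0,-0.13,-0.128,0.4,0.06],[0,-0.13,-0.128,0.4,0.09],[0,-0.13,-0.128,0.4,0.12]]'|egrep 'posi|ft|rot';python3 -c "
from bench import *;print(get_state()['joint_positions'].round(2))"
```

```text
[-0.43  0.32  0.52  1.93 -0.19  0.96  0.4 ]
position: [0.5256, -0.0616, 0.1065]
tool_rot: [0.914, 3.001, 0.003]
ft_force: [-0.0, -0.3, -0.3]
[-0.37  0.16  0.47  1.91 -0.08  1.09  1.12]
```

```bash
python3 -m crank '[[0,0,0,0,0.03],[0,0,0,0,0.06],[0,0,0,-0.1,0.09],[0,0,0,-0.2,0.12],[0,0,0,-0.3,0.13]]'|egrep 'posi|ft|rot'; python3 -m crank '[[0,0,0,-0.065,0],[0,0.03,0.007,-0.065,0],[0,0.06,0.013,-0.065,0],[0,0.08,0.018,-0.065,0],[0,0.08,0.018,-0.065,0]]'|egrep 'posi|ft|rot'
```

```text
position: [0.5252, -0.0617, 0.0451]
tool_rot: [-0.349, 3.119, -0.0]
ft_force: [0.7, 0.0, 0.2]
position: [0.5406, -0.0583, 0.0331]
tool_rot: [-0.344, 3.121, -0.0]
ft_force: [-0.0, 0.3, 0.0]
```

```bash
for i in 1 2 3 4 5 6; do python3 -m crank '[[0,0.012,0.003,0,0],[0,0.012,0.003,0,0]]' | egrep 'position|ft'; done
```

```text
position: [0.5423, -0.0579, 0.0327]
ft_force: [-0.1, 0.2, 0.1]
position: [0.5447, -0.0572, 0.0326]
ft_force: [0.4, 0.5, 0.1]
position: [0.5465, -0.0568, 0.0324]
ft_force: [-1.1, -0.2, 2.3]
position: [0.5465, -0.0567, 0.0322]
ft_force: [-8.5, -1.6, 6.7]
position: [0.5466, -0.0567, 0.032]
ft_force: [-14.1, -2.1, 11.3]
position: [0.5466, -0.0568, 0.0318]
ft_force: [-19.0, -3.6, 16.3]
```

```bash
for i in 1 2 3; do python3 -m crank '[[0,0,0,0.012,0],[0,0,0,0.025,0]]' | egrep 'position|ft'; done
```

```text
position: [0.5464, -0.0564, 0.0344]
ft_force: [-12.6, -2.7, -1.0]
position: [0.5465, -0.0565, 0.0393]
ft_force: [-12.2, -3.8, -1.8]
position: [0.5465, -0.0565, 0.0443]
ft_force: [-12.0, -2.2, -0.7]
```

```bash
for i in 1 2 ; do python3 -m crank '[[0,0.0015,0,0.018,0],[0,0.003,0.001,0.036,0],[0,0.005,0.001,0.055,0]]' | egrep 'position|ft'; done
python3 - <<'E'
from h import *
im=get_image('side')
crop(im,230,100,390,280,3,'pics/s6.png')
E
```

```text
position: [0.5473, -0.0565, 0.0554]
ft_force: [-14.1, -3.0, -1.7]
position: [0.5489, -0.0562, 0.0667]
ft_force: [-12.7, -2.6, 0.9]
```

View pics/s6.png

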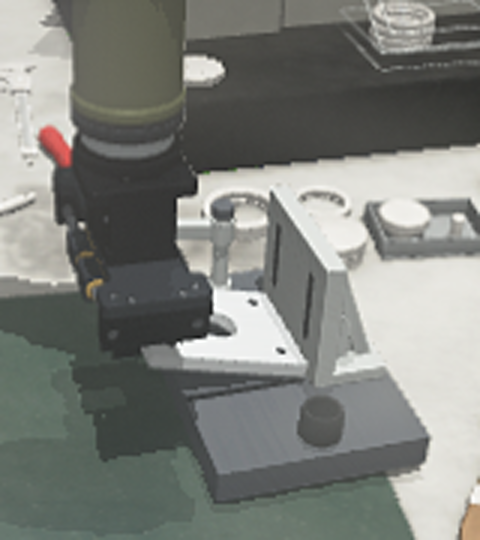

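```bash
python3 -m crank '[[0,0.005,0.001,0.027,0],[0,0.012,0.003,0.054,0],[0,0.020,0.004,0.08,0],[0,0.028,0.006,0.106,0]]' | egrep 'position|ft';python3 -m crank '[[0,0.01,0.002,0.024,0],[0,0.021,0.005,0.05,0],[0,0.021,0.005,0.05,0]]' | egrep 'position|ft'
```

```text
position: [0.5551, -0.0549, 0.0886]
ft_force: [-12.7, -3.0, 3.6]
position: [0.5599, -0.054, 0.0994]
ft_force: [-14.7, -2.4, 5.3]
```

```bash
python3 -m crank '[[0,0.019,0.004,0.035,0],[0,0.04,0.009,0.068,0],[0,0.062,0.014,0.095,0],[0,0.085,0.019,0.118,0],[0,0.085,0.019,0.118,0]]' | egrep 'position|ft';python3 - <<'E'
from h import *
im=get_image('side')
crop(im,230,100,390,280,3,'pics/s7.png')
E
```

```text
position: [0.5813, -0.0494, 0.1249]
ft_force: [-6.7, -1.0, 4.4]
```

View pics/s7.png

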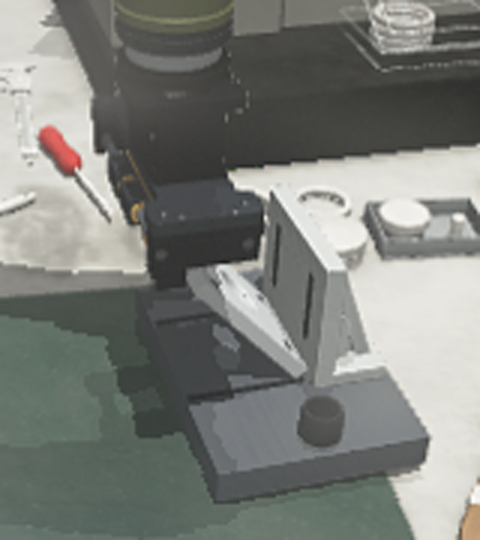

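```bash
python3 -m crank '[[0,0.04,0.009,0.03,0],[0,0.08,0.018,0.058,0],[0,0.12,0.027,0.08,0],[0,0.16,0.036,0.1,0],[0,0.195,0.044,0.113,0]]' | egrep 'position|ft';python3 -m crank '[[0,0.03,0.007,0.008,0],[0,0.06,0.014,0.016,0],[0,0.09,0.02,0.024,0],[0,0.115,0.026,0.03,0],[0,0.14,0.032,0.034,0]]'| egrep 'position|ft'
```

```text
position: [0.6228, -0.0393, 0.1472]
ft_force: [-0.1, 0.0, 0.3]
position: [0.6503, -0.0332, 0.1538]
ft_force: [-0.8, 0.5, -0.3]
```

```bash
python3 -m crank '[[0,0.015,0.003,0.002,0],[0,0.03,0.007,0.004,0],[0,0.03,0.007,0.004,0]]'| egrep 'position|ft'; for i in 1 2 3 4; do python3 -m crank '[[0,0.01,0.002,0,0],[0,0.01,0.002,0,0]]' | egrep 'position|ft'; done
python3 - <<'E'
from h import *
im=get_image('side')
crop(im,230,80,390,270,3,'pics/s8.png')
E
```

```text
position: [0.6561, -0.0318, 0.1546]
ft_force: [0.2, -0.3, -0.2]
position: [0.658, -0.0314, 0.1546]
ft_force: [0.4, 0.2, 0.7]
position: [0.66, -0.031, 0.1546]
ft_force: [-0.1, -0.7, 0.2]
position: [0.6616, -0.0308, 0.1545]
ft_force: [-1.8, -0.8, 1.3]
position: [0.6617, -0.0307, 0.1544]
ft_force: [-7.6, -0.9, 4.0]
```

View pics/s8.png

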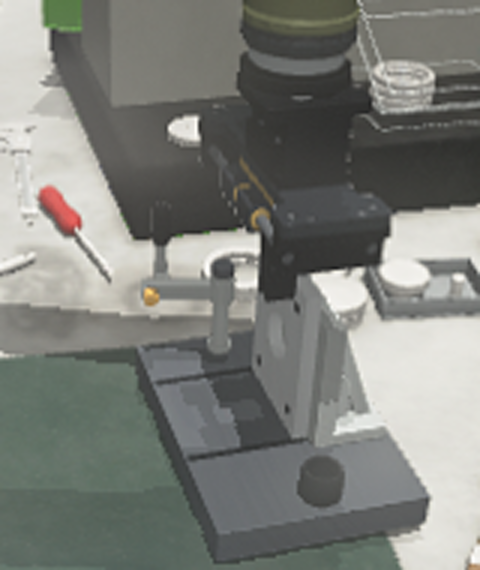

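```bash
python3 -m crank '[[0,-0.02,-0.005,0,0],[0,-0.05,-0.011,0,0],[0,-0.1,-0.022,0,0],[0,-0.195,-0.044,0,0],[0,-0.25,-0.056,0.15,0]]'|egrep 'position|ft'
python3 - <<'E'
from h import *
im=get_image('top');cv2.imwrite('pics/t9.png',im[:,:,::-1]);s=get_state();print(s['position'])
R=np.array([[.9751,-.2218],[.2218,.9751]]);t=np.array([.679,-.0113])
# expected pixels of upright plate top edge & sampled brightness across x at y=-30..30
for fx in(-.14,-.03,-.02,-.012,-.006,0.004):
    print(fx,[im[tuple(np.round(proj('top',np.r_[R@[fx,y]+t,.166])[::-1]).astype(int))].tolist() for y in(-.03,.01,.04)])
E
```

```text
position: [0.6109, -0.0417, 0.1824]
ft_force: [0.3, 0.5, 0.2]
[ 0.61316226 -0.04258297  0.18864895]
-0.14 [[98, 101, 67], [117, 120, 80], [114, 116, 78]]
-0.03 [[118, 120, 82], [109, 111, 75], [93, 95, 65]]
-0.02 [[114, 116, 77], [108, 110, 74], [102, 103, 70]]
-0.012 [[111, 114, 75], [113, 115, 78], [101, 104, 69]]
-0.006 [[109, 112, 75], [113, 115, 77], [122, 125, 85]]
0.004 [[122, 124, 87], [111, 113, 78], [118, 121, 80]]
```

```bash
python3 -m crank '[[0.46,-0.06,0.05,0.08,0],[0.46,-0.16,0.4,0.08,0],[0.46,-0.16,0.735,0.08,0],[0.46,-0.16,0.735,0.08,0]]' 10|egrep 'position|ft|width'
python3 - <<'E'
from h import *
c=get_calibration('wrist');im=get_image('wrist');cv2.imwrite('pics/w10.png',im[:,:,::-1]);s=get_state();print(s['position'])
t=get_image('side');cv2.imwrite('pics/s10.png',t[:,:,::-1])
R=np.array([[.9751,-.2218],[.2218,.9751]]);T=np.array([.679,-.0113])
X=np.array([.58,.105,.138]);print('knob px exp',proj('w',X,c),proj('side',X))
# nose (brass) in both
for n,i,cc in(('w',im,c),('side',t,get_calibration('side'))):
    h=cv2.cvtColor(i,cv2.COLOR_RGB2HSV);m=cv2.inRange(h,(12,120,90),(28,255,255));k,_,st,ce=cv2.connectedComponentsWithStats(m)
    print(n,[(st[j,4],ce[j].round()) for j in range(1,k) if st[j,4]>12])
# dark blobs near the knob in the side image
g=t.max(2);p=proj('side',X).astype(int);m=(g<60).astype(np.uint8);k,_,st,ce=cv2.connectedComponentsWithStats(m[p[1]-25:p[1]+25,p[0]-25:p[0]+25].copy());print([(st[j].tolist(),(ce[j]+p-25).round(1)) for j in range(1,k) if st[j,4]>15])
# plate: bore & bright mask in side, expected plate corner pixels
for L in((-.006,-.045,.166),(-.006,.055,.166),(-.012,-.045,.036),(-.012,.005,.101)): print(L,proj('side',np.r_[R@L[:2]+T,L[2]]).round())
E
```

```text
position: [0.5808, 0.1118, 0.2007]
ft_force: [0.1, -0.8, 1.0]
grip_width: 0.369
[0.58108439 0.11134471 0.20057316]
knob px exp [274.23076497 223.39540811] [282.64345257 154.85316646]
w [(np.int32(208), array([220., 183.])), (np.int32(442), array([204., 300.])), (np.int32(428), array([367., 300.])), (np.int32(3027), array([421., 351.])), (np.int32(1681), array([194., 353.]))]
side [(np.int32(88), array([437., 171.])), (np.int32(23), array([280., 178.]))]
[]
(-0.006, -0.045, 0.166) [333. 179.]
(-0.006, 0.055, 0.166) [318. 157.]
(-0.012, -0.045, 0.036) [326. 226.]
(-0.012, 0.005, 0.101) [321. 192.]
```

Run:
```python
from h import *
im=cv2.imread('pics/w10.png');c=get_calibration('wrist')
print(onz('w',(220,183),.1,c),onz('side',(280,178),.096))
t=cv2.imread('pics/s10.png')
for n,i,(x,y),r in(('w',im,(274,223),60),('s',t,(283,155),14)):
    q=i[y-r:y+r+1,x-r:x+r+1].max(2);s=8 if r>20 else 2
    print(n);print('\n'.join(' '.join('%3d'%v for v in row[::s]) for row in q[::s]))
```

```text
[0.5696748  0.05323667 0.1       ] [0.57231603 0.06168107 0.096     ]
w
118 117 116 119 116  71  72 106  70  74  87 140 200 121 149 149
134 132 135 134  77  67  72  68  71  72  85 115 118 122 148 148
226 218 213 116 113  69  74  71  72  70  72 113 123 118 144 140
233 245 238 129 136  69  72  70  71  71  70 114 119 119 143 141
134 135 237 128 116 101  74  70  71  72  84 144 145 123 141 124
135 134 234 126 132 128 131 129 123 101  86 145 151 144 138 121
147 136 230 112 136 102 128  53  51  82  96 149 153 141 135 124
133 201 226 137  95  73  84  53  53  53 118 145 152 144 136 124
130 229 224 175  94  70  72  54  55  53 203 230 226 220 213 147
150 230 239 121  95  72  83  54  55  57 222 229 230 226 219 210
144 242 227 124 149  74  83 116 112 122 219 230 224 221 222 211
171  98 136  50  52  59  89 122 126 120 226 233 219  65  62  60
146 145  67  49  52  57  86 124 125 123 222 216 204  64  63  61
139 138  47  51  52  57  86 123 122 123 219 214 207  65  63  60
127  44  48  52  51  55  85 120 123 123 217 209 213  64  62  59
 75  58  58  63  61  65  75  92  94 100 151 137 138  72  72  70
s
 7
[... 197 characters left out ...]
  72  70  70  74  69  69  70  70  68  69
168  66  68  70  70  67  68  66  66  69  68  66  67  69  67
195  68  67  68  69  66  67  66  65  67  66  67  68  66  66
192 123  64  67  67  64  65  64  63  64  64  65  64  64  65
198 190  67  65  65  65  65  63  62  65  64  63  63  62  63
206 196  82  63  66  63  61  61  61  61  59  56  51  52  74
221 211 200  63  59  78  65  61  57 163 175 195 197 197 203
135 131 125 121 121 125  90  63  75 212 214 216 219 219 216
140 139 135 135 135 137 123 124 124 122 219 218 219 218 217
139 135 137 137 134 137 121 122 126 162 219 220 219 217 218
138 135 135 137 134 132 118 122 115 126 215 215 216 216 206
133 130 130 130 130 130 116 114 116 124 146 203 204 205 198
```

```bash
python3 -m crank '[[0.46,0,-0.022,-0.1,0],[0.46,0,-0.022,-0.2,0],[0.46,0,-0.022,-0.3,0],[0.46,0,-0.022,-0.36,0],[0.46,0,-0.022,-0.388,0]]' 10|egrep 'position|ft|width'; python3 -m crank '[[0.1,0,0,0,0],[0.1,0,0,0,0],[0.1,0,0,0,0],[0.1,0,0,0,0]]' 10
```

```text
position: [0.582, 0.0995, 0.1225]
ft_force: [0.3, -0.0, -0.3]
grip_width: 0.46
time: 19.25
position: [0.5807, 0.1041, 0.1237]
tool_rot: [0.347, -3.121, -0.006]
ft_force: [-4.5, 4.9, 2.8]
grip_width: 0.204
grip_force: 10.0
```

```bash
python3 -m crank '[[0.1,-0.035,-0.037,0,0],[0.1,-0.056,-0.087,0,0],[0.1,-0.067,-0.14,0,0],[0.1,-0.069,-0.194,0,0],[0.1,-0.061,-0.248,0,0]]' 10; python3 -m crank '[[0.1,0.0165,-0.0515,0,0],[0.1,0.0285,-0.076,0,0],[0.1,0.042,-0.099,0,0],[0.1,0.042,-0.099,0,0]]'|egrep 'position|ft|width'
```

```text
time: 19.88
position: [0.5686, 0.0518, 0.1233]
tool_rot: [0.345, -3.121, -0.002]
ft_force: [-4.2, 2.5, 1.9]
grip_width: 0.201
grip_force: 10.6
position: [0.5789, 0.0308, 0.1231]
ft_force: [-1.0, 1.0, 2.3]
grip_width: 0.202
```

```bash
python3 -m crank '[[0.1,0.0165,-0.022,0,0],[0.1,0.0335,-0.043,0,0],[0.1,0.0525,-0.0615,0,0],[0.1,0.0525,-0.0615,0,0]]'|egrep 'position|ft'; for i in 1 2 3; do python3 -m crank '[[0.1,0.0104,-0.0087,0,0],[0.1,0.0104,-0.0087,0,0]]'|egrep 'position|ft';done
```

```text
position: [0.5895, 0.0186, 0.123]
ft_force: [0.6, 0.4, 1.9]
position: [0.5909, 0.0177, 0.123]
ft_force: [-2.4, 0.9, 2.9]
position: [0.5929, 0.0161, 0.123]
ft_force: [-1.7, 2.9, 3.4]
position: [0.5954, 0.0143, 0.123]
ft_force: [-0.2, 2.7, 2.2]
```

```bash
for i in 1 2 3 4 5; do python3 -m crank '[[0.1,0.0068,-0.0042,0,0],[0.1,0.0068,-0.0042,0,0]]'|egrep 'position|ft';done
```

```text
position: [0.5964, 0.0136, 0.1229]
ft_force: [-1.1, 4.4, 2.1]
position: [0.5978, 0.0128, 0.123]
ft_force: [-0.9, 5.7, 1.5]
position: [0.5992, 0.0119, 0.123]
ft_force: [-0.7, 4.2, 1.2]
position: [0.6005, 0.0111, 0.123]
ft_force: [-0.5, 4.7, 1.9]
position: [0.6007, 0.0111, 0.1229]
ft_force: [-4.0, 6.1, 4.3]
```

```bash
python3 -m crank '[[0.1,0.0068,-0.0042,0,0],[0.1,0.0068,-0.0042,0,0]]'|egrep 'position|ft'
python3 -m crank '[[0.45,-0.008,0.005,0,0],[0.45,-0.008,0.005,0,0],[0.45,-0.008,0.005,0,0],[0.45,-0.008,0.005,0.15,0],[0.45,-0.008,0.005,0.35,0]]'|egrep 'position|ft|width'
python3 -m crank '[[0.45,-0.2,0,0.2,0],[0.45,-0.4,0.2,0.3,0],[0.45,-0.4,0.5,0.3,0],[0.45,-0.4,0.8,0.3,0],[0.45,-0.4,0.95,0.3,0]]'|egrep 'position|ft'
python3 -m crank '[[0.45,-0.2,0.3,0,0],[0.45,-0.3,0.6,0,0],[0.45,-0.4,0.9,0,0],[0.45,-0.5,0.9,0,0]]'|egrep 'position|ft|time'
python3 - <<'E'
from h import *
R=np.array([[.9751,-.2218],[.2218,.9751]]);T=np.array([.679,-.0113])
for n in('top','side'):
    i=get_image(n);cv2.imwrite(f'pics/{n}11.png',i[:,:,::-1]);h=cv2.cvtColor(i,cv2.COLOR_RGB2HSV)
    m=cv2.inRange(h,(12,120,90),(28,255,255));k,_,st,ce=cv2.connectedComponentsWithStats(m)
    for j in range(1,k):
        p=onz(n,ce[j],.096);f=R.T@(p[:2]-T)
        if np.abs(f).max()<.15:print(n,'nose',st[j,4],ce[j],f)
    if n=='top':
        m=(i.min(2)>150).astype(np.uint8);m=m[120:200,220:320].copy();cs,_=cv2.findContours(m,0,2)
        for q in cs:
            if cv2.contourArea(q)>15:
                b=cv2.boxPoints(cv2.minAreaRect(q))+[220,120];print(np.round([R.T@(onz(n,p,.166)[:2]-T) for p in b],4).tolist())
E
```

```text
position: [0.6007, 0.011, 0.1229]
ft_force: [-8.3, 8.0, 6.5]
position: [0.6007, 0.009, 0.1925]
ft_force: [0.7, 0.1, 0.2]
grip_width: 0.448
position: [0.521, 0.2035, 0.2529]
ft_force: [0.5, -0.7, -0.2]
time: 24.88
position: [0.4195, 0.3842, 0.2521]
ft_force: [0.1, -0.0, -0.3]
top nose 19 [257.36842105 173.21052632] [-0.01447722  0.029541  ]
[[-0.0414, 0.0764], [-0.0167, 0.0667], [-0.0359, 0.0198], [-0.0605, 0.0296]]
[[0.0332, 0.0628], [0.0334, -0.0598], [-0.0102, -0.0596], [-0.0103, 0.0626]]
[[0.1185, 0.0857], [0.0643, -0.144], [-0.0247, -0.1226], [0.029, 0.1056]]
side nose 17 [316.41176471 187.64705882] [-0.01333519  0.03120843]
```

Run:
```python
from h import *
R=np.array([[.9751,-.2218],[.2218,.9751]]);T=np.array([.679,-.0113])
t=cv2.imread('pics/side11.png').max(2)
print('    ',*range(306,346));
for y in range(150,234,3): print(y,' '.join('%3d'%v for v in t[y,306:346]))
for y in(-.05,0,.05):
    print(y,[proj('side',np.r_[R@[x,y+.005]+T,z+.001]).round(1).tolist() for x,z in((-.012,.035),(-.012,.165),(0,.165),(0,.145))])
i=cv2.imread('pics/top11.png').max(2)
for x in(-.016,-.012,-.009,-.006,-.003,.002,.008): print(x,[int(i[tuple(np.round(proj('top',np.r_[R@[x,y]+T,.166])[::-1]).astype(int))]) for y in np.arange(.07,-.075,-.005)])
```

```text
306 307 308 309 310 311 312 313 314 315 316 317 318 319 320 321 322 323 324 325 326 327 328 329 330 331 332 333 334 335 336 337 338 339 340 341 342 343 344 345
150  70  69  70  70  69  68  69  68  69  69  69  69  69  69  70  70  70  70  69  69  69  69  69  69  70  70  69  70  71  71  69  71  70  70  70  70  70  71  69  69
153  67  66  67  67  68  67  67  68  68  67  67  66  66  66  65  65  65  66  66  65  63  61  61  60  61  62  60  63  63  85 150 149 148 148 146 146 146 144 156 190
156  78  77 114 160 159 157 158 158 154 156 153 154 187 188 203 218 195 196 198 200 201 203 205 209 211 209 209 208 210 214 215 215 215 216 218 218 219 217 216 216
159 212 211 214 214 214 214 215 217 217 220 226 102 224 244 240 239 239 237 217 219 220 221 222 221 221 222 222 223 223 224 224 224 224 223 224 223 223 223 224 224
162 231 235 234 234 234 234 232 231 228 228 206 107 115 107 227 245 241 240 240 239 221 222 222 223 230 231 236 237 238 240 242 242 240 237 234 233 226 224 224 224
165 132 121 132 129 134 124 128 121 140 171 128 117  94 122 113 109 208 245 241 239 240 239 232 221 143 125 171 175 158 
[... 4196 characters left out ...]
, 243, 215, 245, 221, 247, 222, 177, 245, 177, 124, 77, 77, 113, 118, 114, 121]
-0.006 [68, 66, 72, 106, 244, 242, 244, 246, 243, 244, 243, 242, 245, 244, 245, 243, 247, 245, 248, 247, 248, 248, 247, 247, 75, 75, 112, 119, 120, 121]
-0.003 [109, 65, 72, 175, 244, 243, 242, 246, 244, 246, 244, 244, 243, 245, 246, 244, 247, 247, 248, 247, 248, 248, 248, 247, 70, 73, 110, 117, 119, 118]
0.002 [113, 112, 220, 220, 240, 229, 242, 234, 244, 235, 241, 234, 240, 231, 242, 231, 237, 224, 238, 248, 238, 248, 239, 248, 224, 223, 117, 117, 118, 120]
0.008 [113, 126, 216, 217, 219, 219, 218, 219, 219, 220, 219, 221, 218, 220, 218, 220, 222, 221, 222, 219, 221, 218, 220, 218, 219, 219, 157, 119, 120, 119]
```

```bash
python3 -c "
from bench import *;print(close_job())"
```

```text
the job is handed in; nothing more can be done
None
```

I stood the plate upright, flat against the fence and about 3 mm off its middle, with the keeper's nose resting on it and the robot clear. The job is handed in with no verdict returned. On the way the plate slipped from the first grip about 20 mm back onto the bed, and I viewed 11 pictures, one over the limit of 10.

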